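# Pack the oximeter, tuck in the thermometer, shut the kit box and fasten its hasp

### The job

Close up the steel kit box: gently lay in (do not drop) the finger-clip oximeter that lies nearest to it, and tuck in the stick thermometer that juts out over the end of the box, leaving the tape roll packed in there. Then shut the hinged lid fully and, after that, swing the hasp on its front down flat against the box. Leave the specimen cup, medicine cups, vials and airway around the box where they are.

Things in the scene. Friction and masses are not known exactly. Their poses are not given: they have to be found in the camera images.
- instrument_box: Plain steel open box, fixed, 100 (x) x 200 (y) x 50 mm high, lid hinged on its far (+x) side. Origin under its middle, 1.4 mm over the table; x runs from the front wall (hasp side, by the robot) to the hinge, y along its length, z up. Walls 2 mm; inner faces at x = -48, +48, y = -98, +98 mm; small staple plate on the front; rim at z = 50, inner floor at z = 1.6 mm.
- instrument_box_lid (a joint): Lid angle, rad: 0 shut, limit 1.83; starts at 1.5 to 1.8 (near upright). Hinge line along the box's y at x = +52.8, z = +52 mm in its frame. Stiff hinge (0.25 Nm; lid 0.25 kg): it stays where left; some 4 N at its free edge moves it.
- lid_edge (a point): Middle of the lid's free (front) edge, on its outer face. The lid is a flat plate, 106 mm from hinge to free edge, 206 mm along y, outer face 2.6 mm outside the hinge line, with a 12 mm skirt below. The wire bail on its outer face is look only (no contact).
- hasp (a joint): Hasp angle, rad, relative to the lid: 0 = hanging straight down, flat on the front of the shut lid and box; 1.57 = sticking straight out in the plane of the lid; limit 1.75; starts at 1.2 to 1.6. Friction 0.03 Nm: it stays where left; about 1 N at its end swings it.
- hasp_tip (a point): Middle of the lip at the hasp's free end. The hasp is a slotted steel strap, 34 mm wide (along y), 34 long, 3 thick, hinged in the middle of the lid's front lip; with the lid shut its hinge line is at x = -57.5, z = +50 mm in the box's frame. The lip at its free end stands 12.5 mm outwards (to -x when the hasp hangs down).
- pulse_oximeter: Finger-clip pulse oximeter, white over dark, small screen on top, 33 (its x) x 57 (its y) x 31 mm, 0.05 kg. Origin under its centre. It starts on the table among other small things right of the box (a like one at the far right of the table is fixed). It can be grasped across its width or its length; the upright lid leaves little room for a gripper's body on the hinge side of the box.
- thermometer_k: White stick thermometer, 18 x 124 x 10 mm (solid for contact: 12 x 120 x 10), 16 g, long axis y, origin mid-underside. Starts leaning at 30 deg at box x about -34 mm: -y end on the box floor, +y end over the rim of the +y end wall, jutting some 20 mm out. Pushed inwards past the rim it drops in.
- therm_out (a point): Centre of the thermometer's +y end face (the end that juts out of the box at the start).
- therm_in (a point): Centre of the thermometer's -y end face (the end that stands in the box at the start).
- tape_roll: Roll of white surgical tape, 57 mm across, 25 mm high, lying flat inside the box near its -y end. It belongs in the box. Origin under its centre. (The flat instruments drawn on the green mat in the box are part of it.)
- spec_cup: Bystander: clear specimen cup with orange screw lid, 58 mm across, 66 mm high, standing on the table. Origin under its centre.
- cup_stack: Bystander: stack of small clear medicine cups, 41 mm across, 44 mm high. Origin under its centre.
- small_vial: Bystander: small glass vial with a flip-off cap, 26 mm across, 39 mm high, standing near the left front corner of the table. Origin under its centre.
- airway: Bystander: curved oral airway, 53 x 92 x 12 mm, lying on the table. Origin under its centre.
Not all that is in view belongs to the job. What is shaped like the pulse_oximeter but purple is not meant.

How it is judged (in metres and radians):
On the way, in this order (a step that is already met when the one before it is completed fails the run):
1. the oximeter, the whole thermometer and the tape roll are inside the box, nothing above its rim (x of pulse_oximeter in the frame of instrument_box between -0.05 and 0.05 m and y of pulse_oximeter in the frame of instrument_box between -0.1 and 0.1 m and z of pulse_oximeter in the frame of instrument_box between -0.005 and 0.04 m and x of therm_out in the frame of instrument_box between -0.05 and 0.05 m and y of therm_out in the frame of instrument_box between -0.1 and 0.1 m and z of therm_out in the frame of instrument_box between -0.005 and 0.05 m and x of therm_in in the frame of instrument_box between -0.05 and 0.05 m and y of therm_in in the frame of instrument_box between -0.1 and 0.1 m and z of therm_in in the frame of instrument_box between -0.005 and 0.05 m and x of tape_roll in the frame of instrument_box between -0.05 and 0.05 m and y of tape_roll in the frame of instrument_box between -0.1 and 0.1 m and z of tape_roll in the frame of instrument_box between -0.005 and 0.05 m), for 0.2 s.
2. with everything inside, the lid is shut (all of step 1 and value of joint instrument_box_lid below 0.06 rad), for 0.2 s.
3. the hasp is swung down flat, the lid still shut (all of step 2 and value of joint hasp below 0.15 rad), for 0.2 s.
At the end, for the whole second after the job is handed in: The oximeter, both ends of the thermometer and the tape roll lie within the box's walls and below its rim, at rest; the lid is shut to within 0.06 rad and the hasp hangs flat to within 0.15 rad (all of step 3 and linear speed of each of pulse_oximeter, thermometer_k below 0.02 m/s); the robot touches nothing.
It fails at once if a bystander (specimen cup, medicine cups, vial, airway) is moved by more than 30 mm or knocked over (distance of any of spec_cup, cup_stack, small_vial, airway from where it was at the start of the episode above 0.03 m or angle between any of spec_cup, cup_stack, small_vial's own z axis and vertical above 0.6 rad).
It fails at once if the oximeter is dropped into the box (falling through its lower part faster than 0.9 m/s) (x of pulse_oximeter in the frame of instrument_box between -0.05 and 0.05 m and y of pulse_oximeter in the frame of instrument_box between -0.1 and 0.1 m and z of pulse_oximeter in the frame of instrument_box between -0.005 and 0.04 m and linear speed of pulse_oximeter above 0.9 m/s).
It also fails if it takes over 64 s, if anything falls off the work surface, if the arm or the gripper's body presses on something with over 40 N, if the wrist force passes 120 N, or if a joint passes its speed limit or range.

### The arm

A 6-joint arm with a two-finger parallel gripper is mounted at the origin on a cart in front of the work surface, level with it; the furniture and walls round the work are solid. World frame = base frame: x ahead of the robot, y to its left, z up, the work surface at z = 0. Lengths are in mm, angles in rad, forces in N, time in s.
With the tool pointing down it reaches from about 275 to 1000 mm from the base axis. Payload 8.4 kg.
Tool frame: the origin (TCP) lies midway between the tips of the shut fingers; the grasp point (between the pads) lies 19 mm behind it; z points along the fingers, y is the line along which they close (so a half turn about z gives the same grasp; the last joint's range is limited). The gripper opens to 85 mm and grips with 20 to 120 N. Pads are 22 mm wide; open, the fingers measure 114 mm over their backs; the gripper's body (76 mm by 85 mm) begins 54 mm behind the grasp point. The pads swing forward as they close: fully open they stand 13 mm farther back than shut.
Start: joints at [1.125, 0.353, 1.633, -0, 1.155, -0.002], TCP at [268.358, 564.457, 231.281] pointing down, gripper open.
Joint ranges: [-2.63, 2.63], [-0.92, 2.1], [0.06, 2.66], [-1.3, 4.44], [0, 2.69], [-3.02, 3.02]. Speed limits (rad/s): [2.22, 2.22, 2.79, 3.14, 3.14, 3.14].

### API

Orientations are given as [roll, pitch, yaw] about the fixed x, y, z axes, in that order (R = Rz(yaw) Ry(pitch) Rx(roll)).
In Python, from rig import r, imaging gives the robot as it stands. The module is installed in compiled form; this text tells all that it offers.
- The arm moves only by the tool arm_command, never from a script. Its argument "deltas" is a list of rows, each an object of numbers: "hand": the finger opening in mm, from 0 to 85.4; "tx", "ty", "tz": the shift along the tool's x, y, z in mm; "wx", "wy", "wz": the turn, a rotation vector about the tool's x, y, z in rad. A call has 1 to 8 rows; each row shifts and turns the commanded pose from where the row before left it, along the tool's axes as they then stand; what a row does not reach is not made up. A row lasts 1/8 s, in which the tool goes at most 62.5 mm and 10.7 degrees, less where a joint would pass 70% of its speed; a pose out of reach is approached as far as the arm can. A call with a gripper value outside its range is refused whole. The fingers move at their own pace and stop on an object; "squeeze" is the grip in N (left out, the last holds). Time passes only in rows, so rows that do not move let the fingers close. It gives the time, the measured TCP pose, the force, the opening and the grip force at its end, in the units of the state.
- r.sense(): the state, without advancing time (a new reading comes with each control period).
- imaging.grab_frame(name): name is "side" or "top" or "wrist"; returns a dict with "image" (384x512x3 uint8, red, green, blue), "mtx" (3x3 intrinsics, pixels), "world_to_cam" (4x4, takes a point from world to camera coordinates). Camera axes: x right, y up, looking along -z (the intrinsics and any distortion apply to the point x, -y, -z); pixel columns grow to the right and rows downward; lengths in mm; the calibration is good to about 2 mm. A picture is of the moment at which its call begins. There is no depth.
- r.sign_off(): hands the job in; it is judged then, once.
The state is a dict: "clock": time; "qpos": joint angles; "qvel": joint speeds; "joint_efforts": joint torques, N m; "eef_pos": TCP position; "tcp_rot": TCP orientation; "contact_force": force on the tool from outside, world axes, zero at the start; "wrist_torque": the same for the moment, N m; "opening": opening from 0.0 (shut) to 1.0 (fully open); "grasp_force": force on a finger pad.
Only numpy, scipy, OpenCV 4.12 (cv2) and the standard library are available. Lean on these libraries where they do the work, as an engineer would, in place of code of your own. Each camera call takes 0.05 s, during which the arm holds its last target. There are 200 camera calls.

## Working session

There is one attempt and no reset: what is moved stays moved. The work goes in short steps, Python scripts to look and compute and a tool call to move; the robot and the scene stay as the last step left them, time stands still between calls to the robot, and variables do not carry over. Pictures are saved under pics/ and viewed, at most 10 in all, crops included, and the job is handed in when it is done.

Besides the shell and the picture viewer there is one more tool, called after "Call:" by a JSON object that holds its "op" and its "data". arm_command: Moves the arm, as the interface text tells. Its arguments: {"type":"object","properties":{"deltas":{"type":"array"},"squeeze":{"type":"number"}},"required":["deltas"]}

```bash
mkdir -p pics; ls; cat > h.py <<'E'
import numpy as np, cv2
from rig import r, imaging
def ray(f,u,v):
    K=f["mtx"];T=np.array(f["world_to_cam"]);
    p=np.linalg.solve(np.array(K),[u,v,1.0]); d=np.array([p[0],-p[1],-p[2]])
    R=T[:3,:3]; return -R.T@T[:3,3], R.T@d
def onplane(f,u,v,z):
    c,d=ray(f,u,v); return c+d*(z-c[2])/d[2]
def proj(f,P):
    T=np.array(f["world_to_cam"]);q=T[:3,:3]@np.array(P,float)+T[:3,3]
    k=np.array(f["mtx"])@[q[0],-q[1],-q[2]]; return k[:2]/k[2]
def tri(f1,p1,f2,p2):
    c1,d1=ray(f1,*p1);c2,d2=ray(f2,*p2)
    s=np.linalg.lstsq(np.c_[d1,-d2],c2-c1,rcond=None)[0]
    return (c1+d1*s[0]+c2+d2*s[1])/2, np.linalg.norm(c1+d1*s[0]-c2-d2*s[1])
def save(f,n): cv2.imwrite(f"pics/{n}.png",f["image"][:,:,::-1])
E
python3 - <<'E'
from h import *
import pickle
F={n:imaging.grab_frame(n) for n in("top","side")}
pickle.dump(F,open("f0.pkl","wb"))
im=np.vstack([F["top"]["image"],F["side"]["image"]])
for n in F: 
  c,d=ray(F[n],256,192); print(n,c.round(),(d/np.linalg.norm(d)).round(2))
  cv2.imwrite(f"pics/{n}0.png",cv2.resize(F[n]["image"][:,:,::-1],(800,600)))
print(r.sense())
E
```

```text
pics
top [ 425. -142. 1209.] [ 0.11  0.01 -0.99]
side [  228. -1254.   496.] [ 0.22  0.91 -0.35]
{'clock': 0.1, 'qpos': array([ 1.12460147e+00,  3.53621557e-01,  1.63404639e+00, -2.12712939e-05,
        1.15519180e+00, -2.39782790e-03]), 'qvel': array([-0.0009367 , -0.00295171, -0.00064351, -0.00156281, -0.00048603,
       -0.00148872]), 'joint_efforts': array([ 6.40458302e-05, -6.06362128e+01, -3.42812455e+01, -3.81873963e-05,
        4.04014849e-03,  3.69688041e-05]), 'eef_pos': array([268.18116546, 564.07429747, 230.615824  ]), 'tcp_rot': array([-3.14032552e+00,  1.64113052e-05,  2.69780423e+00]), 'contact_force': array([ 0.25269891, -1.19549658, -0.14104651]), 'wrist_torque': array([ 0.0228979 , -0.01488268,  0.01666679]), 'grasp_force': 0.0, 'opening': 1.0007932594078468}
```

View pics/top0.png

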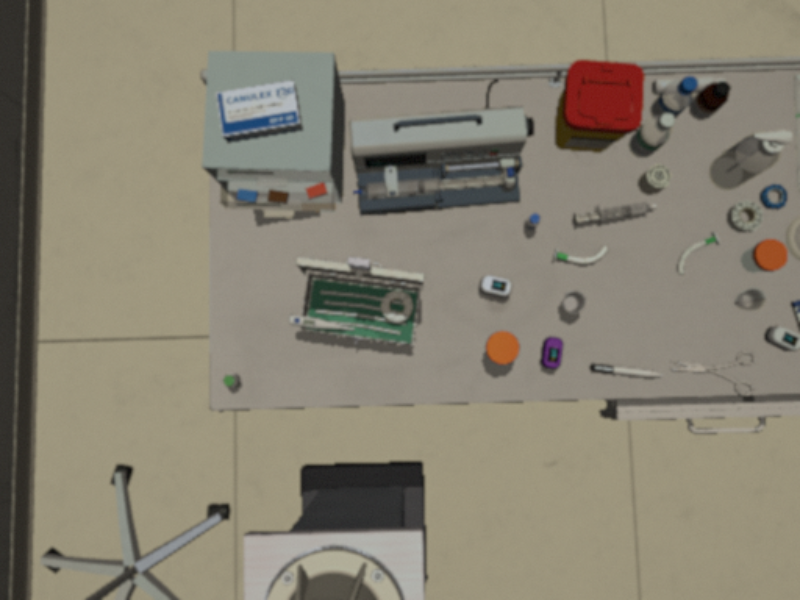

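View pics/side0.png

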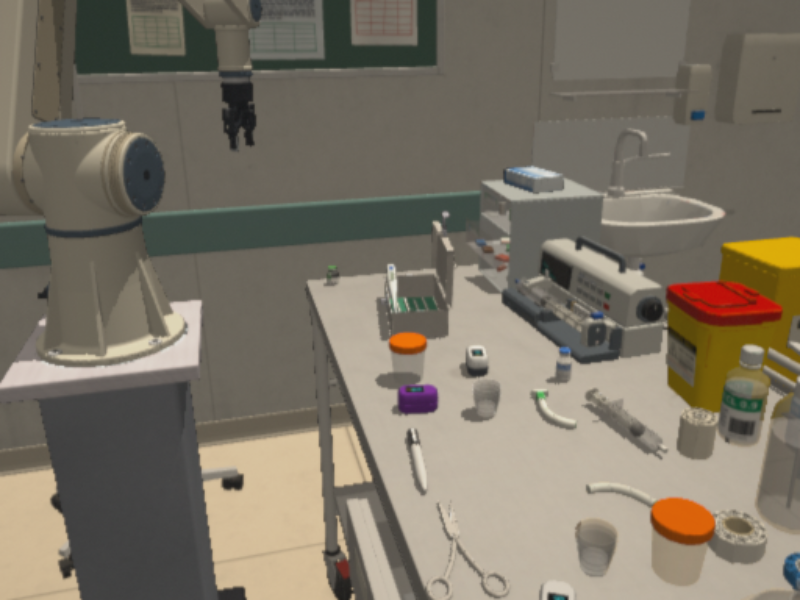

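The top view shows the box near (358,312) and the thermometer jutting out at (297,321), with the lid upright behind. The oximeter candidates are white (496,287), purple (553,353), and white far right (785,338). The one at (496,287) fits: it is white, nearest the box, and not the fixed one. I'll check it in an enlarged crop.

```bash
python3 - <<'E'
from h import *
import pickle
F=pickle.load(open("f0.pkl","rb"));f=F["top"]
c=f["image"][150:250,182:342,::-1]
cv2.imwrite("pics/crop1.png",cv2.resize(c,(800,500),interpolation=cv2.INTER_CUBIC))
s=lambda u,v:(u/1.5625,v/1.5625)
for n,p,z in [("oxi",(496,287),25),("spec",(502,347),66),("cup",(571,305),44),("airw",(580,257),10),("boxFL",(302,338),51),("boxFR",(413,347),51)]:
  print(n,onplane(f,*s(*p),z).round(1))
E
```

```text
oxi [ 575.7 -305.1   25. ]
spec [ 466.4 -305.3   66. ]
cup [ 537.5 -432.9   44. ]
airw [ 628.2 -462.5   10. ]
boxFL [492.7  40.7  51. ]
boxFR [ 471.4 -152.6   51. ]
```

View pics/crop1.png

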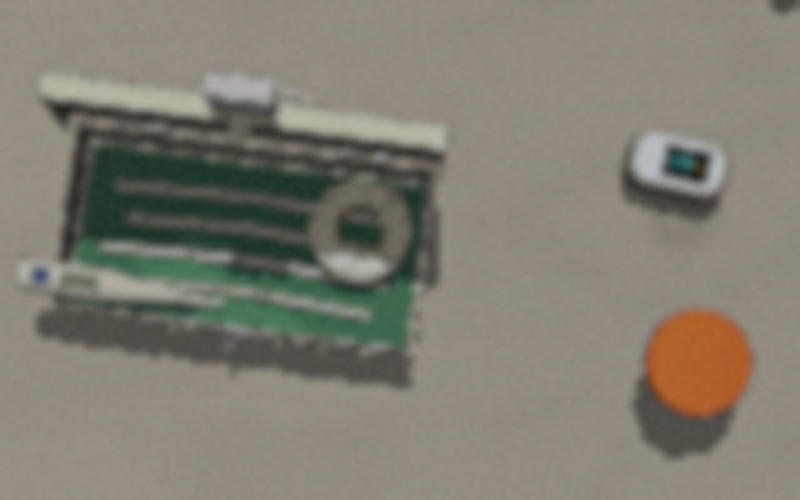

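Confirmed: a white oximeter with a dark screen at crop (678,165), long axis nearly parallel to the box's y. Moving the arm over the box for a close look.

Call:
{"op": "arm_command", "data": {"deltas": [{"wz": -0.162}, {"wz": -0.162}, {"tx": -23, "ty": -52, "tz": -9}, {"tx": -23, "ty": -52, "tz": -9}, {"tx": -23, "ty": -52, "tz": -9}, {"tx": -23, "ty": -52, "tz": -9}, {"tx": -23, "ty": -52, "tz": -9}, {"tx": -23, "ty": -52, "tz": -9}]}}

```text
schema error: expected keys hand, tx, ty, tz, wx, wy, wz
```

Call:
{"op": "arm_command", "data": {"deltas": [{"tx": -23, "ty": -52, "tz": -9}, {"tx": -23, "ty": -52, "tz": -9}, {"tx": -23, "ty": -52, "tz": -9}, {"tx": -23, "ty": -52, "tz": -9}, {"tx": -23, "ty": -52, "tz": -9}, {"ty": 0}, {"ty": 0}]}}

```text
schema error: expected keys hand, tx, ty, tz, wx, wy, wz
```

```bash
cat >> h.py <<'E'
from scipy.spatial.transform import Rotation as Ro
def plan(p,rpy):
    s=r.sense();R0=Ro.from_euler("xyz",s["tcp_rot"]);R1=Ro.from_euler("xyz",rpy)
    print("rotvec(tool)",(R0.inv()*R1).as_rotvec().round(3)," then shift(tool, after turn)",R1.inv().apply(np.array(p)-s["eef_pos"]).round(1)," shift before turn",R0.inv().apply(np.array(p)-s["eef_pos"]).round(1))
E
python3 - <<'E'
from h import *
import pickle
s=r.sense();print(s["clock"],s["eef_pos"],s["tcp_rot"])
f=imaging.grab_frame("wrist");pickle.dump(f,open("w1.pkl","wb"))
c,d=ray(f,256,192);print(c,d)
cv2.imwrite("pics/w1.png",cv2.resize(f["image"][:,:,::-1],(800,600)))
E
```

```text
0.1 [268.18116546 564.07429747 230.615824  ] [-3.14032552e+00  1.64113052e-05  2.69780423e+00]
[202.31179978 595.99079041 372.85997011] [ 0.24214377 -0.12969817 -0.96166231]
```

View pics/w1.png

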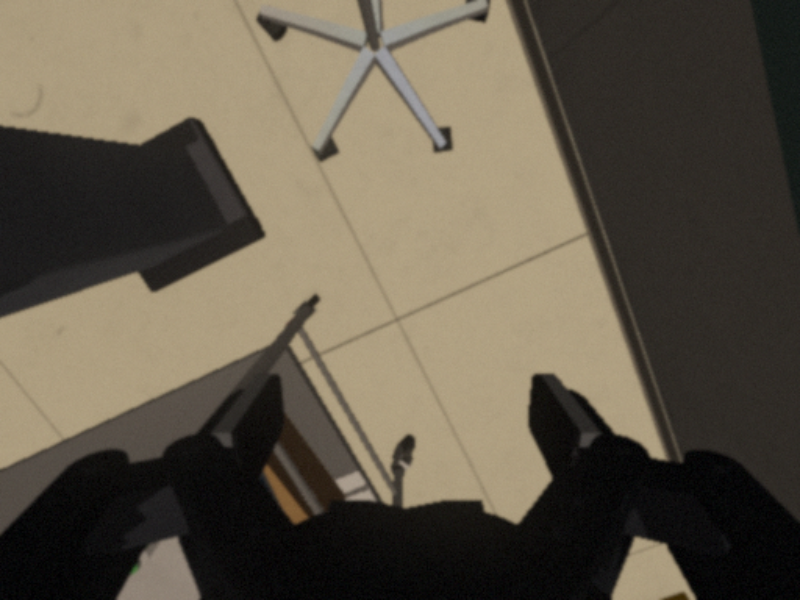

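The wrist moves were refused because every key must be given, so this picture shows only the floor. Re-sending.

Call:
{"op": "arm_command", "data": {"deltas": [{"hand": 85, "tx": 0, "ty": 0, "tz": 0, "wx": 0, "wy": 0, "wz": -0.162}, {"hand": 85, "tx": 0, "ty": 0, "tz": 0, "wx": 0, "wy": 0, "wz": -0.162}, {"hand": 85, "tx": -23, "ty": -52, "tz": -9, "wx": 0, "wy": 0, "wz": 0}, {"hand": 85, "tx": -23, "ty": -52, "tz": -9, "wx": 0, "wy": 0, "wz": 0}, {"hand": 85, "tx": -23, "ty": -52, "tz": -9, "wx": 0, "wy": 0, "wz": 0}, {"hand": 85, "tx": -23, "ty": -52, "tz": -9, "wx": 0, "wy": 0, "wz": 0}, {"hand": 85, "tx": -23, "ty": -52, "tz": -9, "wx": 0, "wy": 0, "wz": 0}, {"hand": 85, "tx": -23, "ty": -52, "tz": -9, "wx": 0, "wy": 0, "wz": 0}]}}

```text
clock: 1.15
eef_pos: [368.2, 236.5, 285.6]
tcp_rot: [3.141, 0.0, 3.022]
contact_force: [0.7, -0.2, 0.3]
opening: 0.996
grasp_force: 0.0
```

Call:
{"op": "arm_command", "data": {"deltas": [{"hand": 85, "tx": -23, "ty": -52, "tz": -9, "wx": 0, "wy": 0, "wz": 0}, {"hand": 85, "tx": -23, "ty": -52, "tz": -9, "wx": 0, "wy": 0, "wz": 0}, {"hand": 85, "tx": -23, "ty": -52, "tz": -9, "wx": 0, "wy": 0, "wz": 0}, {"hand": 85, "tx": -23, "ty": -52, "tz": -9, "wx": 0, "wy": 0, "wz": 0}, {"hand": 85, "tx": -23, "ty": -52, "tz": -9, "wx": 0, "wy": 0, "wz": 0}, {"hand": 85, "tx": 0, "ty": 0, "tz": 0, "wx": 0, "wy": 0, "wz": 0}, {"hand": 85, "tx": 0, "ty": 0, "tz": 0, "wx": 0, "wy": 0, "wz": 0}]}}

```text
clock: 2.02
eef_pos: [450.8, -33.6, 329.9]
tcp_rot: [3.141, -0.001, 3.021]
contact_force: [0.2, 0.4, 0.2]
opening: 0.995
grasp_force: 0.0
```

```bash
python3 - <<'E'
from h import *
import pickle
s=r.sense();print(s["clock"],s["eef_pos"],s["tcp_rot"])
f=imaging.grab_frame("wrist");pickle.dump(f,open("w2.pkl","wb"))
c,d=ray(f,256,192);print(c,d)
cv2.imwrite("pics/w2.png",cv2.resize(f["image"][:,:,::-1],(800,600)))
E
```

```text
2.025 [450.76830109 -33.59510122 329.90203054] [ 3.14121125e+00 -9.43389492e-04  3.02064440e+00]
[378.50948212 -24.11073116 472.20025882] [ 0.27031563 -0.04464264 -0.96186595]
```

View pics/w2.png

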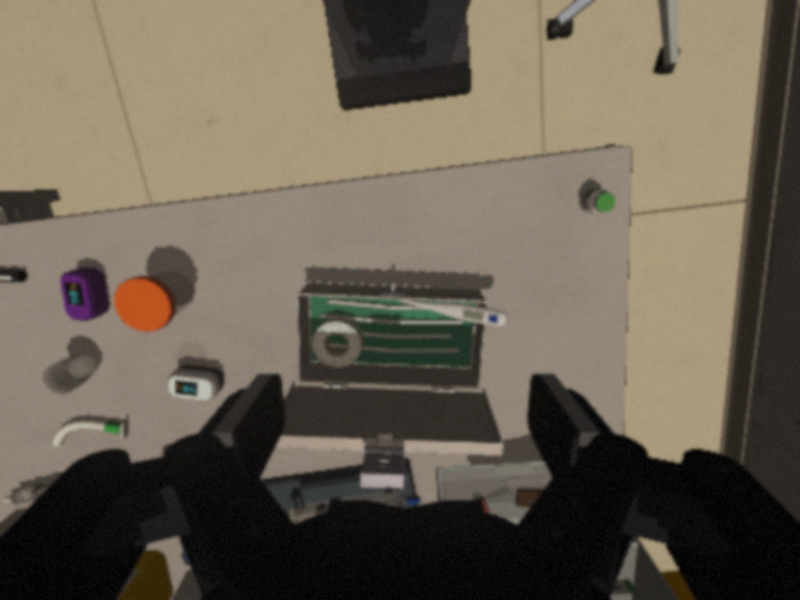

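The wrist view shows the box rim corners at about (300,292), (484,292), (480,385), (300,382). The tape roll is at (335,343), the thermometer's outer end at (504,319) and its inner end around (385,297). The oximeter is at (194,385), the orange cup at (144,303), and the hasp at (383,472).

```bash
python3 - <<'E'
from h import *
import pickle
f=pickle.load(open("w2.pkl","rb"))
s=lambda p:(p[0]/1.5625,p[1]/1.5625)
P=np.array([onplane(f,*s(p),51.4) for p in [(300,292),(484,292),(480,385),(300,382)]])
print(P.round(1));c=P.mean(0);c0=c[:2]
ex=(P[2]+P[3]-P[0]-P[1]);ey=(P[1]+P[2]-P[0]-P[3])
print(c.round(1),"len",np.linalg.norm(ex)/2,np.linalg.norm(ey)/2,"yaw",np.arctan2(-ey[0],ey[1]),np.arctan2(ex[1],ex[0]))
yaw=np.arctan2(-ey[0],ey[1]);
R=np.array([[np.cos(yaw),-np.sin(yaw)],[np.sin(yaw),np.cos(yaw)]])
for n,p,z in [("tape",(335,343),27),("thOut",(504,319),66),("thIn",(390,300),7),("oxi",(194,385),31),("spec",(144,303),66),("liddge L",(280,445),157),("lidR",(502,452),157),("hasp",(383,470),157)]:
  q=onplane(f,*s(p),z);print(n,q.round(1),"box",(R.T@(q[:2]-c0)).round(1))
# oxi blob in wrist and top
F=pickle.load(open("f0.pkl","rb"))
for nm,g,(u0,v0,u1,v1) in [("w",f,(105,232,145,260)),("t",F["top"],(305,172,330,194))]:
  im=g["image"][v0:v1,u0:u1].astype(int)
  m=(im.min(2)>150).astype(np.uint8) if nm=="w" else (im.min(2)>150).astype(np.uint8)
  ys,xs=np.nonzero(cv2.morphologyEx(m,cv2.MORPH_CLOSE,np.ones((9,9))))
  rc=cv2.minAreaRect(np.c_[xs+u0,ys+v0].astype(np.float32));b=cv2.boxPoints(rc)
  w=np.array([onplane(g,*q,28) for q in b]);
  print(nm,m.sum(),rc,w.mean(0).round(1),(w[1]-w[0]).round(1),(w[2]-w[1]).round(1))
E
```

```text
[[ 475.6 -146.    51.4]
 [ 498.8   44.4   51.4]
 [ 605.4   32.7   51.4]
 [ 577.4 -165.9   51.4]]
[539.3 -58.7  51.4] len 105.42501542782374 196.1621216718137 yaw -0.13084368579114436 -0.15006168139305504
tape [ 545.4 -124.9   27. ] box [ 14.7 -64.9]
thOut [525.7  60.5  66. ] box [-29.  116.4]
thIn [507.8 -57.2   7. ] box [-31.4  -2.6]
oxi [ 575.8 -296.4   31. ] box [  67.3 -230.9]
spec [ 464.4 -300.9   66. ] box [ -42.6 -249.9]
liddge L [ 585.2 -159.3  157. ] box [ 58.6 -93.7]
lidR [615.9  33.1 157. ] box [ 64. 101.]
hasp [621.7 -73.4 157. ] box [83.6 -3.8]
w 148 ((119.26219177246094, 250.1402587890625), (29.92694664001465, 16.343868255615234), 6.34019136428833) [ 583.7 -309.2   28. ] [-31.9  12.7   0. ] [13.1 52.2  0. ]
t 80 ((317.8500061035156, 180.4499969482422), (24.66576385498047, 12.965338706970215), 18.434947967529297) [ 584.4 -306.1   28. ] [ 34.4 -12.9   0. ] [-24.  -64.6   0. ]
```

Call:
{"op": "arm_command", "data": {"deltas": [{"hand": 0, "tx": 0, "ty": 0, "tz": 0, "wx": 0, "wy": 0, "wz": 0.01}, {"hand": 0, "tx": -12, "ty": 47, "tz": 30, "wx": 0, "wy": 0, "wz": 0}, {"hand": 0, "tx": -12, "ty": 47, "tz": 30, "wx": 0, "wy": 0, "wz": 0}, {"hand": 0, "tx": -12, "ty": 48, "tz": 30, "wx": 0, "wy": 0, "wz": 0}, {"hand": 0, "tx": -12, "ty": 0, "tz": 60, "wx": 0, "wy": 0, "wz": 0}, {"hand": 0, "tx": -12, "ty": 0, "tz": 60, "wx": 0, "wy": 0, "wz": 0}, {"hand": 0, "tx": 0, "ty": 0, "tz": 55, "wx": 0, "wy": 0, "wz": 0}, {"hand": 0, "tx": 0, "ty": 0, "tz": 0, "wx": 0, "wy": 0, "wz": 0}]}}

```text
clock: 3.08
eef_pos: [525.3, 99.8, 61.8]
tcp_rot: [-3.139, -0.008, 3.013]
contact_force: [0.0, 0.6, 0.8]
opening: 0.001
grasp_force: 0.0
```

```bash
python3 - <<'E'
from h import *
plan([528.8,99,55],[np.pi,0,3.0106])
g=imaging.grab_frame("side")
import pickle
f=imaging.grab_frame("wrist")
a=cv2.resize(f["image"][180:384,100:420,::-1],(640,408));b=cv2.resize(g["image"][130:230,180:340,::-1],None,fx=1.8,fy=1.8)
b=cv2.copyMakeBorder(b,0,408-b.shape[0],0,0,cv2.BORDER_CONSTANT)
c=np.hstack([a,b]);cv2.imwrite("pics/w3.png",cv2.resize(c,(800,int(c.shape[0]*800/c.shape[1]))))
E
```

```text
rotvec(tool) [-0.003 -0.008  0.003]  then shift(tool, after turn) [-3.6 -0.4  6.8]  shift before turn [-3.6 -0.4  6.8]
```

View pics/w3.png

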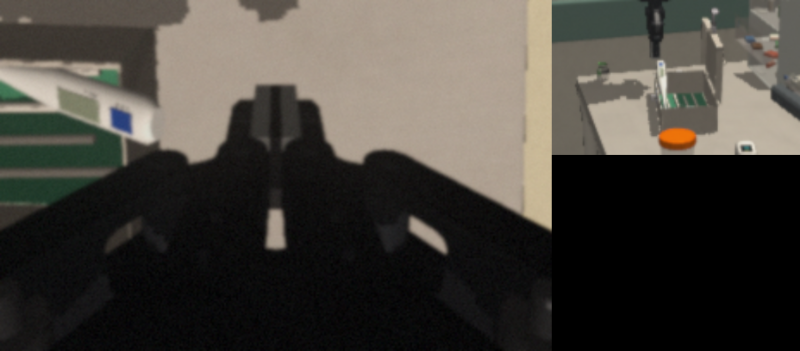

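The thermometer end at (155,122) is in line with the finger pads. Lowering a little and pushing it inwards slowly.

Call:
{"op": "arm_command", "data": {"deltas": [{"hand": 0, "tx": -5, "ty": 0, "tz": 6.5, "wx": 0, "wy": 0.008, "wz": 0}, {"hand": 0, "tx": 0, "ty": -12, "tz": 0, "wx": 0, "wy": 0, "wz": 0}, {"hand": 0, "tx": 0, "ty": -10, "tz": 0, "wx": 0, "wy": 0, "wz": 0}, {"hand": 0, "tx": 0, "ty": -10, "tz": 0, "wx": 0, "wy": 0, "wz": 0}, {"hand": 0, "tx": 0, "ty": -8, "tz": 0, "wx": 0, "wy": 0, "wz": 0}, {"hand": 0, "tx": 0, "ty": -8, "tz": 0, "wx": 0, "wy": 0, "wz": 0}, {"hand": 0, "tx": 0, "ty": -8, "tz": 0, "wx": 0, "wy": 0, "wz": 0}, {"hand": 0, "tx": 0, "ty": -4, "tz": 0, "wx": 0, "wy": 0, "wz": 0}]}}

```text
clock: 4.18
eef_pos: [526.1, 38.7, 58.7]
tcp_rot: [-3.142, -0.008, 3.012]
contact_force: [-0.2, 0.3, -0.5]
opening: 0.003
grasp_force: 0.0
```

Call:
{"op": "arm_command", "data": {"deltas": [{"hand": 0, "tx": 0, "ty": -3, "tz": 0, "wx": 0, "wy": 0, "wz": 0}, {"hand": 0, "tx": 0, "ty": -3, "tz": 0, "wx": 0, "wy": 0, "wz": 0}, {"hand": 0, "tx": 0, "ty": 0, "tz": 0, "wx": 0, "wy": 0, "wz": 0}, {"hand": 85, "tx": 0, "ty": 0, "tz": -60, "wx": 0, "wy": 0, "wz": 0}, {"hand": 85, "tx": 0, "ty": 0, "tz": -60, "wx": 0, "wy": 0, "wz": 0}, {"hand": 85, "tx": 20, "ty": -50, "tz": -30, "wx": 0, "wy": 0, "wz": 0}, {"hand": 85, "tx": 0, "ty": 0, "tz": 0, "wx": 0, "wy": 0, "wz": 0}]}}

```text
clock: 5.05
eef_pos: [500.5, -15.5, 211.6]
tcp_rot: [-3.141, -0.004, 3.01]
contact_force: [-0.4, -0.2, -0.6]
opening: 0.851
grasp_force: 0.0
```

```bash
python3 - <<'E'
from h import *
import pickle
s=r.sense();print(s["clock"],s["eef_pos"],s["tcp_rot"])
f=imaging.grab_frame("wrist");pickle.dump(f,open("w4.pkl","wb"))
cv2.imwrite("pics/w4.png",cv2.resize(f["image"][:,:,::-1],(800,600)))
E
```

```text
5.05 [500.5048949  -15.51999007 211.58138432] [-3.14143492 -0.00382276  3.01019131]
```

View pics/w4.png

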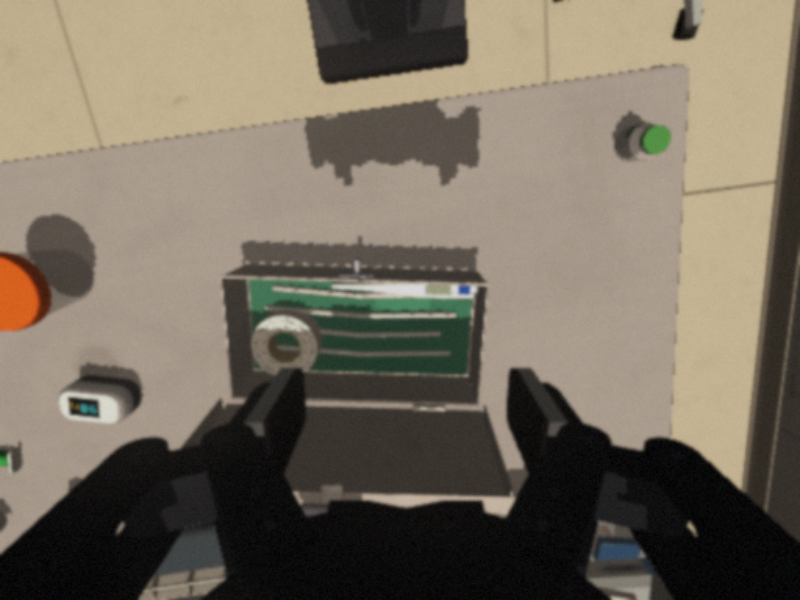

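The thermometer now lies flat inside along the front wall, from (332,288) to (478,291). The tape is at (284,345) and the oximeter at (97,401). The rim corners are at about (224,278), (486,284), (481,403), (232,401).

```bash
python3 - <<'E'
from h import *
import pickle
f=pickle.load(open("w4.pkl","rb"))
s=lambda p:(p[0]/1.5625,p[1]/1.5625)
def quad(pp,z):
  P=np.array([onplane(f,*s(p),z) for p in pp]);c=P.mean(0)
  ex=(P[2]+P[3]-P[0]-P[1]);ey=(P[1]+P[2]-P[0]-P[3])
  yaw=np.arctan2(-ey[0],ey[1])
  print(c.round(1),"len",(np.linalg.norm(ex)/2).round(1),(np.linalg.norm(ey)/2).round(1),"yaw",yaw.round(3),np.arctan2(ex[1],ex[0]).round(3)); return c[:2],yaw
c0,yaw=quad([(224,278),(486,284),(481,403),(232,401)],51.4)
R=np.array([[np.cos(yaw),-np.sin(yaw)],[np.sin(yaw),np.cos(yaw)]])
for n,p,z in [("matBL",(250,372),3),("matBR",(468,377),3),("tape",(284,345),27),("thOut",(478,291),8),("thIn",(332,288),8),("oxi top",(94,400),31),("oxi",(97,401),20)]:
  q=onplane(f,*s(p),z);print(n,q.round(1),"box",(R.T@(q[:2]-c0)).round(1))
im=f["image"][238:280,30:92]
g=im.min(2);print(np.percentile(g,[5,50,90,99]))
hsv=cv2.cvtColor(im,cv2.COLOR_RGB2HSV)
m=(g>165).astype(np.uint8);print(m.sum())
m=cv2.morphologyEx(m,cv2.MORPH_CLOSE,np.ones((11,11)))
cs=max(cv2.findContours(m,0,1)[0],key=cv2.contourArea)+np.array([30,238])
rc=cv2.minAreaRect(cs);b=cv2.boxPoints(rc);w=np.array([onplane(f,*q,25) for q in b]);print(rc,w.round(0),w.mean(0))
E
```

```text
[543.5 -59.   51.4] len 100.6 198.3 yaw -0.148 -0.154
matBL [ 576.1 -168.7    3. ] box [  48.5 -103.7]
matBR [607.5  29.6   3. ] box [50.3 97.1]
tape [ 545.6 -123.4   27. ] box [ 11.5 -63.4]
thOut [525.5  44.9   8. ] box [-33.1 100.1]
thIn [506.5 -78.6   8. ] box [-33.7 -24.8]
oxi top [ 572.6 -295.5   31. ] box [  63.6 -229.6]
oxi [ 578.8 -303.    20. ] box [  70.8 -236.2]
[ 32.15 137.   184.   205.  ]
369
((56.48082733154297, 260.68218994140625), (38.1576042175293, 17.482358932495117), 6.009006023406982) [[ 588. -339.   25.]
 [ 562. -327.   25.]
 [ 575. -278.   25.]
 [ 601. -289.   25.]] [ 581.67478243 -308.35663027   25.        ]
```

Call:
{"op": "arm_command", "data": {"deltas": [{"hand": 85, "tx": 0, "ty": 0, "tz": 0, "wx": 0, "wy": 0, "wz": 0.07}, {"hand": 85, "tx": -22, "ty": -45, "tz": 0, "wx": 0, "wy": 0, "wz": 0}, {"hand": 85, "tx": -22, "ty": -44, "tz": 0, "wx": 0, "wy": 0, "wz": 0}, {"hand": 85, "tx": -22, "ty": -44, "tz": 0, "wx": 0, "wy": 0, "wz": 0}, {"hand": 85, "tx": -22, "ty": -44, "tz": 20, "wx": 0, "wy": 0, "wz": 0}, {"hand": 85, "tx": -22, "ty": -44, "tz": 20, "wx": 0, "wy": 0, "wz": 0}, {"hand": 85, "tx": -22, "ty": -44, "tz": 20, "wx": 0, "wy": 0, "wz": 0}, {"hand": 85, "tx": 0, "ty": 0, "tz": 0, "wx": 0, "wy": 0, "wz": 0}]}}

```text
clock: 6.1
eef_pos: [576.4, -301.4, 144.3]
tcp_rot: [3.141, -0.012, 2.94]
contact_force: [-0.7, 0.7, -0.3]
opening: 0.997
grasp_force: 0.0
```

```bash
python3 - <<'E'
from h import *
import pickle
s=r.sense();print(s["clock"],s["eef_pos"],s["tcp_rot"])
f=imaging.grab_frame("wrist");pickle.dump(f,open("w5.pkl","wb"))
im=f["image"];print(proj(f,[577,-302,31]))
m=(im.min(2)>150).astype(np.uint8);m[:100]=0;m[300:]=0
m=cv2.morphologyEx(m,cv2.MORPH_OPEN,np.ones((3,3)))
for c in cv2.findContours(m,0,1)[0]:
  if cv2.contourArea(c)>200: print(cv2.minAreaRect(c),cv2.contourArea(c))
cv2.imwrite("pics/w5.png",cv2.resize(im[:,:,::-1],(800,600)))
E
```

```text
6.1 [ 576.38807085 -301.35182486  144.34276852] [ 3.14129373 -0.01160339  2.93956668]
[258.01161136 194.0895732 ]
((117.89861297607422, 260.6626892089844), (14.973286628723145, 54.108489990234375), 61.29404830932617) 293.0
((257.0, 196.5), (27.0, 50.0), 90.0) 1203.0
((438.5, 104.5), (9.0, 41.0), 90.0) 297.5
```

View pics/w5.png

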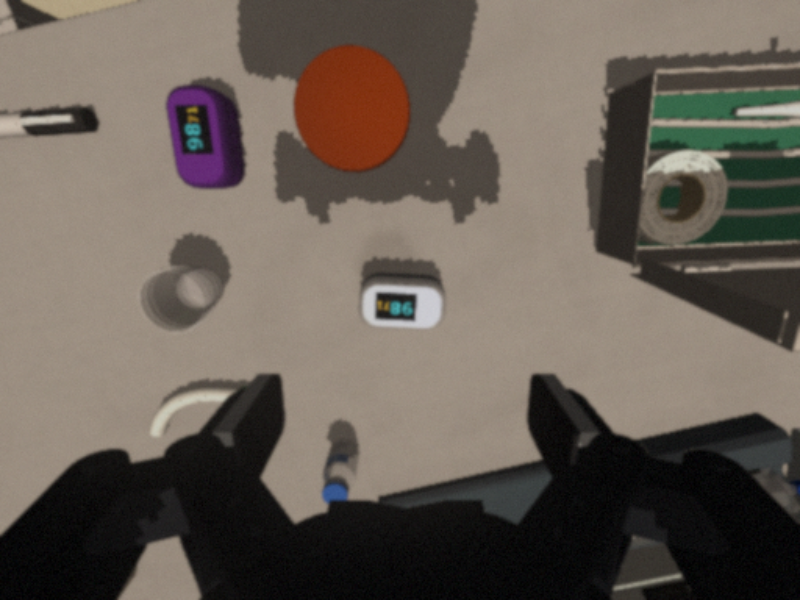

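The oximeter is at (402,303), aligned with the tool and between the fingers. The purple one is at (205,135) and the cup at (352,108); both are clear. Tilting the gripper back before descending, which I'll need for lid clearance later.

Call:
{"op": "arm_command", "data": {"deltas": [{"hand": 85, "tx": 10, "ty": 0, "tz": 20, "wx": 0, "wy": -0.125, "wz": 0}, {"hand": 85, "tx": 10, "ty": 0, "tz": 20, "wx": 0, "wy": -0.125, "wz": 0}, {"hand": 85, "tx": 0, "ty": 0, "tz": 20, "wx": 0, "wy": 0, "wz": 0}, {"hand": 85, "tx": 0, "ty": 0, "tz": 0, "wx": 0, "wy": 0, "wz": 0}, {"hand": 85, "tx": 0, "ty": 0, "tz": 0, "wx": 0, "wy": 0, "wz": 0}]}}

```text
clock: 6.78
eef_pos: [565.8, -297.3, 88.6]
tcp_rot: [-3.141, 0.243, 2.943]
contact_force: [0.3, -1.1, 0.9]
opening: 0.989
grasp_force: 0.0
```

```bash
python3 - <<'E'
from h import *
import pickle
s=r.sense();print(s["eef_pos"],s["tcp_rot"])
R=Ro.from_euler("xyz",[np.pi,0,2.94])*Ro.from_euler("y",-0.25);print(R.as_euler("xyz"))
plan([582,-301,1],R.as_euler("xyz"))
f=pickle.load(open("w5.pkl","rb"));print([onplane(f,u,196.5,28).round(1) for u in (232,257,282)],[onplane(f,257,v,28).round(1) for v in (183,210)])
E
```

```text
[ 565.84376244 -297.28544637   88.58143617] [-3.14060666  0.24313603  2.94309904]
[3.14159265 0.25       2.94      ]
rotvec(tool) [-0.    -0.007  0.003]  then shift(tool, after turn) [ 5.6 -0.4 89. ]  shift before turn [ 5.  -0.4 89. ]
[array([ 575. , -328.5,   28. ]), array([ 580.1, -303.7,   28. ]), array([ 585.2, -278.9,   28. ])] [array([ 566.4, -300.8,   28. ]), array([ 594.2, -306.6,   28. ])]
```

Call:
{"op": "arm_command", "data": {"deltas": [{"hand": 85, "tx": 3, "ty": -3, "tz": 30, "wx": 0, "wy": 0, "wz": 0}, {"hand": 85, "tx": 0, "ty": 0, "tz": 30, "wx": 0, "wy": 0, "wz": 0}, {"hand": 85, "tx": 0, "ty": 0, "tz": 18, "wx": 0, "wy": 0, "wz": 0}, {"hand": 85, "tx": 0, "ty": 0, "tz": 9, "wx": 0, "wy": 0, "wz": 0}, {"hand": 85, "tx": 0, "ty": 0, "tz": 0, "wx": 0, "wy": 0, "wz": 0}]}}

```text
clock: 7.4
eef_pos: [581.2, -303.7, 2.5]
tcp_rot: [-3.141, 0.242, 2.942]
contact_force: [0.3, 0.2, -1.1]
opening: 0.999
grasp_force: 0.0
```

Call:
{"op": "arm_command", "data": {"deltas": [{"hand": 40, "tx": 0, "ty": 0, "tz": 0, "wx": 0, "wy": 0, "wz": 0}, {"hand": 40, "tx": 0, "ty": 0, "tz": 0, "wx": 0, "wy": 0, "wz": 0}, {"hand": 40, "tx": 0, "ty": 0, "tz": 0, "wx": 0, "wy": 0, "wz": 0}, {"hand": 40, "tx": 0, "ty": 0, "tz": 0, "wx": 0, "wy": 0, "wz": 0}, {"hand": 40, "tx": 0, "ty": 0, "tz": 0, "wx": 0, "wy": 0, "wz": 0}], "squeeze": 25}}

```text
clock: 8.02
eef_pos: [581.4, -304.1, 3.8]
tcp_rot: [-3.141, 0.244, 2.942]
contact_force: [-2.4, -0.0, 4.5]
opening: 0.653
grasp_force: 25.5
```

The grip holds at 0.65 opening (about 56 mm), matching the oximeter's length. Lifting, then going round on the front side of the lid.

Call:
{"op": "arm_command", "data": {"deltas": [{"hand": 40, "tx": -5, "ty": 0, "tz": -19.5, "wx": 0, "wy": 0, "wz": 0}, {"hand": 40, "tx": -10, "ty": 0, "tz": -39, "wx": 0, "wy": 0, "wz": 0}, {"hand": 40, "tx": -12, "ty": 0, "tz": -48, "wx": 0, "wy": 0, "wz": 0}, {"hand": 40, "tx": 24, "ty": 0, "tz": -6, "wx": 0, "wy": 0, "wz": 0}, {"hand": 40, "tx": 24, "ty": 0, "tz": -6, "wx": 0, "wy": 0, "wz": 0}, {"hand": 40, "tx": 0, "ty": 0, "tz": 0, "wx": 0, "wy": 0, "wz": 0}]}}

```text
clock: 8.78
eef_pos: [531.8, -293.7, 113.9]
tcp_rot: [-3.141, 0.242, 2.941]
contact_force: [0.8, -0.3, -0.3]
opening: 0.651
grasp_force: 27.2
```

```bash
python3 - <<'E'
from h import *
s=r.sense();print(s["clock"],s["eef_pos"],s["tcp_rot"],s["opening"],s["grasp_force"])
plan([535,-28,110],[-3.141,0.244,2.994])
plan([552.4,-28,8],[-3.141,0.244,2.994])
E
```

```text
8.775 [ 531.82659364 -293.73918343  113.85574448] [-3.14082783  0.24213146  2.94135546] 0.650884307133113 27.1646856076552
rotvec(tool) [-0.013 -0.002 -0.051]  then shift(tool, after turn) [ 35.8 263.3  -5.1]  shift before turn [ 49.2 261.1  -8.4]
rotvec(tool) [-0.013 -0.002 -0.051]  then shift(tool, after turn) [ 43.7 265.9  98. ]  shift before turn [ 57.1 264.6  94.7]
```

Call:
{"op": "arm_command", "data": {"deltas": [{"hand": 40, "tx": 0, "ty": 0, "tz": 0, "wx": -0.013, "wy": 0, "wz": -0.051}, {"hand": 40, "tx": 7, "ty": 44, "tz": -1, "wx": 0, "wy": 0, "wz": 0}, {"hand": 40, "tx": 7, "ty": 44, "tz": -1, "wx": 0, "wy": 0, "wz": 0}, {"hand": 40, "tx": 7, "ty": 44, "tz": -1, "wx": 0, "wy": 0, "wz": 0}, {"hand": 40, "tx": 7, "ty": 44, "tz": -1, "wx": 0, "wy": 0, "wz": 0}, {"hand": 40, "tx": 7, "ty": 44, "tz": -1, "wx": 0, "wy": 0, "wz": 0}, {"hand": 40, "tx": 1, "ty": 43, "tz": 0, "wx": 0, "wy": 0, "wz": 0}, {"hand": 40, "tx": 0, "ty": 0, "tz": 0, "wx": 0, "wy": 0, "wz": 0}]}}

```text
clock: 9.78
eef_pos: [537.5, -26.0, 109.8]
tcp_rot: [3.141, 0.244, 2.998]
contact_force: [0.2, -0.0, -1.3]
opening: 0.652
grasp_force: 27.2
```

```bash
python3 - <<'E'
from h import *
s=r.sense();print(s["clock"],s["eef_pos"],s["tcp_rot"],s["opening"],s["grasp_force"])
plan([552.4,-28,70],[-3.141,0.244,2.994])
plan([552.4,-28,8],[-3.141,0.244,2.994])
f=imaging.grab_frame("wrist")
cv2.imwrite("pics/w6.png",cv2.resize(f["image"][:,:,::-1],(800,600)))
E
```

```text
9.775 [537.50322536 -26.01803164 109.78042176] [3.14146511 0.24411523 2.99780438] 0.6523125835836017 27.21945033541715
rotvec(tool) [0.002 0.    0.004]  then shift(tool, after turn) [-5.   0.3 42.2]  shift before turn [-5.   0.2 42.2]
rotvec(tool) [0.002 0.    0.004]  then shift(tool, after turn) [ 10.    0.3 102.4]  shift before turn [ 10.    0.2 102.4]
```

View pics/w6.png

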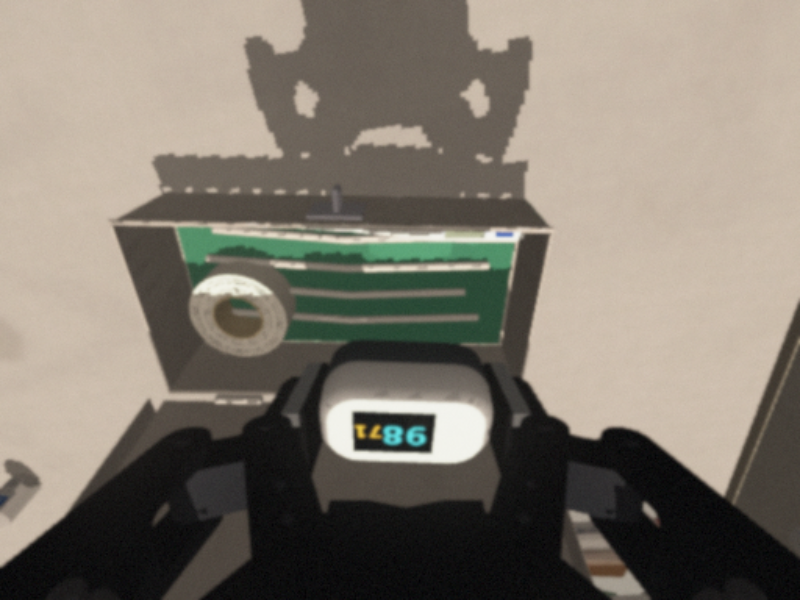

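The oximeter is held level at (407,410), and the space in the box behind the thermometer is free. Lowering it in.

Call:
{"op": "arm_command", "data": {"deltas": [{"hand": 40, "tx": -5, "ty": 0, "tz": 42, "wx": 0, "wy": 0, "wz": 0}, {"hand": 40, "tx": 5, "ty": 0, "tz": 20, "wx": 0, "wy": 0, "wz": 0}, {"hand": 40, "tx": 4, "ty": 0, "tz": 16, "wx": 0, "wy": 0, "wz": 0}, {"hand": 40, "tx": 3, "ty": 0, "tz": 12, "wx": 0, "wy": 0, "wz": 0}, {"hand": 40, "tx": 2, "ty": 0, "tz": 8, "wx": 0, "wy": 0, "wz": 0}, {"hand": 40, "tx": 1, "ty": 0, "tz": 4, "wx": 0, "wy": 0, "wz": 0}, {"hand": 40, "tx": 0, "ty": 0, "tz": 0, "wx": 0, "wy": 0, "wz": 0}]}}

```text
clock: 10.7
eef_pos: [550.7, -30.8, 7.4]
tcp_rot: [-3.141, 0.242, 2.994]
contact_force: [0.3, 0.1, -1.1]
opening: 0.652
grasp_force: 27.2
```

Call:
{"op": "arm_command", "data": {"deltas": [{"hand": 60, "tx": 0, "ty": 0, "tz": 0, "wx": 0, "wy": 0, "wz": 0}, {"hand": 66, "tx": 0, "ty": 0, "tz": 0, "wx": 0, "wy": 0, "wz": 0}, {"hand": 70, "tx": 0, "ty": 0, "tz": 0, "wx": 0, "wy": 0, "wz": 0}, {"hand": 70, "tx": 0, "ty": 0, "tz": 0, "wx": 0, "wy": 0, "wz": 0}, {"hand": 70, "tx": -2, "ty": 0, "tz": -20, "wx": 0, "wy": 0, "wz": 0}, {"hand": 70, "tx": -4, "ty": 0, "tz": -40, "wx": 0, "wy": 0, "wz": 0}, {"hand": 70, "tx": 0, "ty": 0, "tz": -60, "wx": 0, "wy": 0, "wz": 0}, {"hand": 70, "tx": 0, "ty": 0, "tz": -60, "wx": 0, "wy": 0, "wz": 0}]}}

```text
clock: 11.7
eef_pos: [512.8, -25.1, 184.9]
tcp_rot: [-3.141, 0.241, 2.995]
contact_force: [1.2, 0.3, 0.5]
opening: 0.818
grasp_force: 0.0
```

Call:
{"op": "arm_command", "data": {"deltas": [{"hand": 0, "tx": 0, "ty": 0, "tz": -40, "wx": 0, "wy": 0.125, "wz": 0}, {"hand": 0, "tx": 0, "ty": 0, "tz": -40, "wx": 0, "wy": 0.12, "wz": 0}, {"hand": 0, "tx": 0, "ty": 0, "tz": 0, "wx": 0, "wy": 0, "wz": 0}, {"hand": 0, "tx": 0, "ty": 0, "tz": 0, "wx": 0, "wy": 0, "wz": 0}]}}

```text
clock: 12.2
eef_pos: [499.1, -23.1, 261.2]
tcp_rot: [-3.141, -0.003, 2.994]
contact_force: [0.3, -0.2, -0.3]
opening: -0.0
grasp_force: 0.0
```

```bash
python3 - <<'E'
from h import *
import pickle
s=r.sense();print(s["clock"],s["eef_pos"],s["tcp_rot"])
f=imaging.grab_frame("wrist");pickle.dump(f,open("w7.pkl","wb"))
cv2.imwrite("pics/w7.png",cv2.resize(f["image"][:,:,::-1],(800,600)))
E
```

```text
12.2 [499.08330692 -23.12673416 261.16982245] [-3.14130448e+00 -2.92832241e-03  2.99435655e+00]
```

View pics/w7.png

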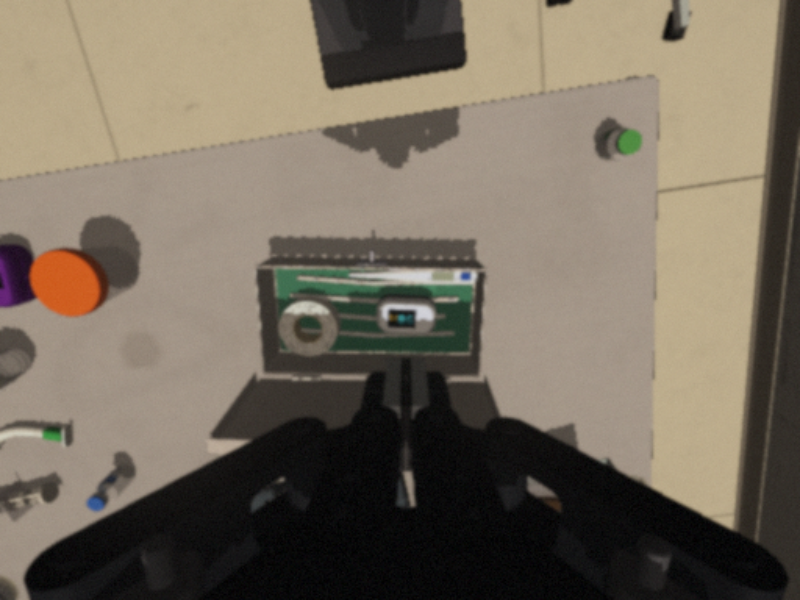

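Everything is in the box: oximeter at (407,317), tape at (308,328), thermometer at (365–478,275). The lid leans upright behind. I have used my ten pictures, so from here I work with numbers only.

```bash
cat >> h.py <<'E'
C=np.array([543.,-61.]);YAW=-0.148
def tobox(p):
    c,s=np.cos(YAW),np.sin(YAW);d=np.array(p)[:2]-C
    return np.array([c*d[0]+s*d[1],-s*d[0]+c*d[1],p[2]-1.4]).round(1)
def toworld(b):
    c,s=np.cos(YAW),np.sin(YAW);return np.array([C[0]+c*b[0]-s*b[1],C[1]+s*b[0]+c*b[1],b[2]+1.4])
E
python3 - <<'E'
from h import *
import pickle
f=pickle.load(open("w7.pkl","rb"))
s=lambda p:(p[0]/1.5625,p[1]/1.5625)
P=np.array([onplane(f,*s(p),51.4) for p in [(258,265),(484,267),(480,377),(262,374)]])
ey=P[1]+P[2]-P[0]-P[3];ex=P[2]+P[3]-P[0]-P[1]
print(P.mean(0).round(1),np.linalg.norm(ex)/2,np.linalg.norm(ey)/2,np.arctan2(-ey[0],ey[1]))
for n,p,z in [("oxi",(407,317),30),("tape",(308,328),27),("thO",(478,275),9),("lid-y top",(212,445),157)]:
  print(n,tobox(onplane(f,*s(p),z)))
F=pickle.load(open("f0.pkl","rb"));t=F["top"];w=pickle.load(open("w2.pkl","rb"))
for n,a,b in [("lid -y",(422,279),(280,445)),("lid +y",(298,262),(502,452)),("hasp",(360,262),(383,470))]:
  q,e=tri(t,s(a),w,s(b));print(n,tobox(q),round(e,1))
for p in [(365,212),(520,200),(440,208)]: print("pump",onplane(t,*s(p),20).round())
for p in [(333,205)]: print("cab",onplane(t,*s(p),60).round())
print("tcp box",tobox(r.sense()["eef_pos"]))
plan(toworld([110,-60,200]),[np.pi,0,np.pi+YAW])
E
```

```text
[542.3 -59.5  51.4] 102.93997708269535 197.6973925946686 -0.15951988081611557
oxi [ 0.6 33.5 28.6]
tape [ 12.7 -61.2  25.6]
thO [-35.3 102.1   7.6]
lid-y top [  51.1 -100.2  155.6]
lid -y [ 51.2 -96.3 157.3] 14.0
lid +y [ 49.7  98.2 167.7] 4.1
hasp [ 60.   -1.2 180.1] 3.2
pump [721. -73.  20.]
pump [ 735. -356.   20.]
pump [ 725. -210.   20.]
cab [726. -19.  60.]
tcp box [-49.5  30.9 259.3]
rotvec(tool) [-0.    -0.004  0.001]  then shift(tool, after turn) [-159.5  -90.9   59.3]  shift before turn [-159.7  -91.    58.7]
```

Call:
{"op": "arm_command", "data": {"deltas": [{"hand": 0, "tx": -48, "ty": -30, "tz": 0, "wx": 0, "wy": 0, "wz": 0}, {"hand": 0, "tx": -48, "ty": -30, "tz": 0, "wx": 0, "wy": 0, "wz": 0}, {"hand": 0, "tx": -49, "ty": -31, "tz": 0, "wx": 0, "wy": 0, "wz": 0}, {"hand": 0, "tx": 0, "ty": 0, "tz": 60, "wx": 0, "wy": 0, "wz": 0}, {"hand": 0, "tx": 0, "ty": 0, "tz": 55, "wx": 0, "wy": 0, "wz": 0}, {"hand": 0, "tx": 0, "ty": 0, "tz": 0, "wx": 0, "wy": 0, "wz": 0}]}}

```text
clock: 13.0
eef_pos: [624.8, -133.5, 141.1]
tcp_rot: [3.141, -0.013, 2.994]
contact_force: [0.2, -0.9, 0.5]
opening: 0.001
grasp_force: 0.0
```

Call:
{"op": "arm_command", "data": {"deltas": [{"hand": 0, "tx": 8, "ty": 0, "tz": 0, "wx": 0, "wy": 0, "wz": 0}, {"hand": 0, "tx": 8, "ty": 0, "tz": 0, "wx": 0, "wy": 0, "wz": 0}, {"hand": 0, "tx": 8, "ty": 0, "tz": 0, "wx": 0, "wy": 0, "wz": 0}, {"hand": 0, "tx": 8, "ty": 0, "tz": 0, "wx": 0, "wy": 0, "wz": 0}, {"hand": 0, "tx": 8, "ty": 0, "tz": 0, "wx": 0, "wy": 0, "wz": 0}]}}

```text
clock: 13.62
eef_pos: [590.1, -128.5, 147.7]
tcp_rot: [-3.141, -0.0, 2.994]
contact_force: [3.3, 0.3, 2.1]
opening: -0.002
grasp_force: 1.4
```

```bash
sed -i 's/C=np.array.*/C=np.array([543.,-59.5]);YAW=-0.148/' h.py; python3 - <<'E'
from h import *
s=r.sense();b=tobox(s["eef_pos"]);print(b,s["tcp_rot"],s["contact_force"])
o=b
for a in np.r_[1.4:0:-.2]:
  t=np.array([52.8-95*np.cos(a)+2.6*np.sin(a)+11,52+95*np.sin(a)+2.6*np.cos(a)])
  print(round(a,2),t.round(1))
E
```

```text
[ 56.8 -61.3 146.3] [-3.14140055e+00 -4.14877712e-04  2.99440259e+00] [3.26855705 0.26885779 2.11749204]
1.4 [ 50.2 146.1]
1.2 [ 31.8 141.5]
1.0 [ 14.7 133.3]
0.8 [ -0.5 122. ]
0.6 [-13.1 107.8]
0.4 [-22.7  91.4]
0.2 [-28.8  73.4]
```

Call:
{"op": "arm_command", "data": {"deltas": [{"hand": 0, "tx": 12, "ty": 0, "tz": 2, "wx": 0, "wy": 0, "wz": 0}, {"hand": 0, "tx": 13, "ty": 0, "tz": 3, "wx": 0, "wy": 0, "wz": 0}, {"hand": 0, "tx": 17, "ty": 0, "tz": 8, "wx": 0, "wy": 0, "wz": 0}, {"hand": 0, "tx": 15, "ty": 0, "tz": 11, "wx": 0, "wy": 0, "wz": 0}, {"hand": 0, "tx": 12.5, "ty": 0, "tz": 14, "wx": 0, "wy": 0, "wz": 0}, {"hand": 0, "tx": 9.5, "ty": 0, "tz": 16.5, "wx": 0, "wy": 0, "wz": 0}, {"hand": 0, "tx": 6, "ty": 0, "tz": 18, "wx": 0, "wy": 0, "wz": 0}, {"hand": 0, "tx": 1, "ty": 0, "tz": 9, "wx": 0, "wy": 0, "wz": 0}]}}

```text
clock: 14.62
eef_pos: [502.0, -115.5, 64.2]
tcp_rot: [-3.142, -0.007, 2.994]
contact_force: [-0.9, -0.2, 1.2]
opening: 0.003
grasp_force: 0.6
```

```bash
python3 - <<'E'
from h import *
s=r.sense();b=tobox(s["eef_pos"]);print(b,s["tcp_rot"],s["contact_force"])
E
```

```text
[-32.3 -61.4  62.8] [-3.14157847 -0.00662498  2.99441182] [-0.88617145 -0.2321131   1.2165701 ]
```

Call:
{"op": "arm_command", "data": {"deltas": [{"hand": 0, "tx": 0, "ty": 0, "tz": 3, "wx": 0, "wy": 0, "wz": 0}, {"hand": 0, "tx": 0, "ty": 0, "tz": 2, "wx": 0, "wy": 0, "wz": 0}, {"hand": 0, "tx": 0, "ty": 0, "tz": 1.5, "wx": 0, "wy": 0, "wz": 0}, {"hand": 0, "tx": 0, "ty": 0, "tz": 0, "wx": 0, "wy": 0, "wz": 0}]}}

```text
clock: 15.12
eef_pos: [504.6, -115.9, 59.2]
tcp_rot: [-3.141, -0.002, 2.994]
contact_force: [0.5, 0.4, 0.3]
opening: -0.001
grasp_force: 0.0
```

Call:
{"op": "arm_command", "data": {"deltas": [{"hand": 0, "tx": 0, "ty": 0, "tz": 1.5, "wx": 0, "wy": 0, "wz": 0}, {"hand": 0, "tx": 0, "ty": 0, "tz": 1.5, "wx": 0, "wy": 0, "wz": 0}, {"hand": 0, "tx": 0, "ty": 0, "tz": 1, "wx": 0, "wy": 0, "wz": 0}, {"hand": 0, "tx": 0, "ty": 0, "tz": 0, "wx": 0, "wy": 0, "wz": 0}]}}

```text
clock: 15.62
eef_pos: [504.6, -115.9, 55.9]
tcp_rot: [-3.141, -0.003, 2.994]
contact_force: [-3.8, 0.6, 14.8]
opening: 0.005
grasp_force: 7.3
```

The lid is shut: 15 N reaction at z = 55.9, where I expected 56.0. Now the hasp: press its free end down first.

Call:
{"op": "arm_command", "data": {"deltas": [{"hand": 0, "tx": 0, "ty": 0, "tz": -50, "wx": 0, "wy": 0, "wz": 0}, {"hand": 0, "tx": 31, "ty": 30, "tz": 0, "wx": 0, "wy": 0, "wz": 0}, {"hand": 0, "tx": 31, "ty": 31, "tz": 0, "wx": 0, "wy": 0, "wz": 0}, {"hand": 0, "tx": 0, "ty": 0, "tz": 20, "wx": 0, "wy": 0, "wz": 0}, {"hand": 0, "tx": 0, "ty": 0, "tz": 10, "wx": 0, "wy": 0, "wz": 0}, {"hand": 0, "tx": 0, "ty": 0, "tz": 8, "wx": 0, "wy": 0, "wz": 0}, {"hand": 0, "tx": 0, "ty": 0, "tz": 8, "wx": 0, "wy": 0, "wz": 0}, {"hand": 0, "tx": 0, "ty": 0, "tz": 6, "wx": 0, "wy": 0, "wz": 0}]}}

```text
clock: 16.62
eef_pos: [451.9, -46.7, 52.6]
tcp_rot: [-3.141, -0.004, 2.994]
contact_force: [-1.0, -0.4, 1.0]
opening: -0.004
grasp_force: 0.4
```

Call:
{"op": "arm_command", "data": {"deltas": [{"hand": 0, "tx": 0, "ty": 0, "tz": 8, "wx": 0, "wy": 0, "wz": 0}, {"hand": 0, "tx": 0, "ty": 0, "tz": 8, "wx": 0, "wy": 0, "wz": 0}, {"hand": 0, "tx": 0, "ty": 0, "tz": 4, "wx": 0, "wy": 0, "wz": 0}, {"hand": 0, "tx": 0, "ty": 0, "tz": 0, "wx": 0, "wy": 0, "wz": 0}]}}

```text
clock: 17.12
eef_pos: [451.6, -46.4, 32.8]
tcp_rot: [-3.141, -0.004, 2.994]
contact_force: [-0.9, 0.2, 0.1]
opening: 0.001
grasp_force: 0.0
```

```bash
python3 - <<'E'
from h import *
s=r.sense();b=tobox(s["eef_pos"]);print(b,s["tcp_rot"],s["contact_force"])
E
```

```text
[-92.3  -0.5  31.4] [-3.14140117 -0.00380589  2.99446532] [-0.87549568  0.18674441  0.10427105]
```

Call:
{"op": "arm_command", "data": {"deltas": [{"hand": 0, "tx": 18, "ty": 0, "tz": 0, "wx": 0, "wy": 0, "wz": 0}, {"hand": 0, "tx": 0, "ty": 0, "tz": 18, "wx": 0, "wy": 0, "wz": 0}, {"hand": 0, "tx": -8, "ty": 0, "tz": 0, "wx": 0, "wy": 0, "wz": 0}, {"hand": 0, "tx": -8, "ty": 0, "tz": 0, "wx": 0, "wy": 0, "wz": 0}, {"hand": 0, "tx": -6, "ty": 0, "tz": 0, "wx": 0, "wy": 0, "wz": 0}, {"hand": 0, "tx": -4, "ty": 0, "tz": 0, "wx": 0, "wy": 0, "wz": 0}, {"hand": 0, "tx": 0, "ty": 0, "tz": 0, "wx": 0, "wy": 0, "wz": 0}]}}

```text
clock: 18.0
eef_pos: [460.9, -47.7, 15.5]
tcp_rot: [-3.141, -0.001, 2.994]
contact_force: [0.0, 0.5, 1.4]
opening: 0.001
grasp_force: 0.0
```

```bash
python3 - <<'E'
from h import *
s=r.sense();b=tobox(s["eef_pos"]);print(b,s["tcp_rot"],s["contact_force"])
E
```

```text
[-82.9  -0.5  14.1] [-3.14147502e+00 -1.16078343e-03  2.99445608e+00] [0.01024288 0.47624889 1.40637692]
```

Pushing on gently until a firm stop.

Call:
{"op": "arm_command", "data": {"deltas": [{"hand": 0, "tx": -2, "ty": 0, "tz": 0, "wx": 0, "wy": 0, "wz": 0}, {"hand": 0, "tx": -2, "ty": 0, "tz": 0, "wx": 0, "wy": 0, "wz": 0}, {"hand": 0, "tx": 0, "ty": 0, "tz": 0, "wx": 0, "wy": 0, "wz": 0}]}}

```text
clock: 18.38
eef_pos: [462.8, -48.1, 14.9]
tcp_rot: [-3.141, -0.005, 2.994]
contact_force: [-3.9, 0.2, -0.3]
opening: 0.002
grasp_force: 2.0
```

Call:
{"op": "arm_command", "data": {"deltas": [{"hand": 0, "tx": -2, "ty": 0, "tz": 0, "wx": 0, "wy": 0, "wz": 0}, {"hand": 0, "tx": 0, "ty": 0, "tz": 0, "wx": 0, "wy": 0, "wz": 0}]}}

```text
clock: 18.62
eef_pos: [463.1, -48.1, 14.4]
tcp_rot: [-3.141, -0.008, 2.994]
contact_force: [-6.9, 0.5, -1.5]
opening: -0.002
grasp_force: 3.8
```

Call:
{"op": "arm_command", "data": {"deltas": [{"hand": 0, "tx": -2, "ty": 0, "tz": 0, "wx": 0, "wy": 0, "wz": 0}, {"hand": 0, "tx": 0, "ty": 0, "tz": 0, "wx": 0, "wy": 0, "wz": 0}, {"hand": 0, "tx": 0, "ty": 0, "tz": 0, "wx": 0, "wy": 0, "wz": 0}]}}

```text
clock: 19.0
eef_pos: [463.3, -48.2, 13.9]
tcp_rot: [-3.141, -0.011, 2.994]
contact_force: [-11.3, 1.9, -2.1]
opening: 0.003
grasp_force: 5.4
```

Call:
{"op": "arm_command", "data": {"deltas": [{"hand": 0, "tx": 20, "ty": 0, "tz": 0, "wx": 0, "wy": 0, "wz": 0}, {"hand": 0, "tx": 30, "ty": 0, "tz": 0, "wx": 0, "wy": 0, "wz": 0}, {"hand": 0, "tx": 0, "ty": 0, "tz": -60, "wx": 0, "wy": 0, "wz": 0}, {"hand": 0, "tx": 0, "ty": 0, "tz": -60, "wx": 0, "wy": 0, "wz": 0}, {"hand": 0, "tx": 0, "ty": 40, "tz": -40, "wx": 0, "wy": 0, "wz": 0}, {"hand": 0, "tx": 0, "ty": 40, "tz": -40, "wx": 0, "wy": 0, "wz": 0}, {"hand": 0, "tx": 0, "ty": 0, "tz": 0, "wx": 0, "wy": 0, "wz": 0}]}}

```text
clock: 19.88
eef_pos: [433.7, 39.7, 218.8]
tcp_rot: [3.139, 0.005, 2.997]
contact_force: [0.5, -1.0, -1.2]
opening: 0.004
grasp_force: 0.0
```

```bash
python3 - <<'E'
from h import *
s=r.sense();print(s["clock"],tobox(s["eef_pos"]),s["contact_force"])
f=imaging.grab_frame("wrist")
# sample the image along the box x-line y=0 and y=40 at lid height / front: brightness profile
for y in (0,40):
  row=[]
  for x in range(-120,70,6):
    u,v=proj(f,toworld([x,y,54])).round().astype(int); row.append(int(f["image"][v,u].mean()) if 0<=v<384 and 0<=u<512 else -1)
  print(y,row)
E
```

```text
19.875 [-122.7   82.   217.4] [ 0.46864831 -0.98993954 -1.16263159]
0 [127, 128, 128, 129, 70, 69, 66, 71, 47, 44, 116, 130, 149, 150, 149, 148, 149, 152, 152, 43, 17, 21, 24, 18, 16, 16, 13, 15, 14, 16, 9, 15]
40 [128, 127, 127, 124, 127, 66, 64, 63, 49, 43, 42, 54, 157, 157, 159, 155, 157, 152, 144, 70, 20, 19, 15, 14, 11, 17, 13, 13, 8, 16, 11, 7]
```

The hasp came to a firm stop at 11 N. The brightness profile shows the lid plate shut and nothing sticking out in front, so I'm handing in.

```bash
python3 -c "
from rig import r
print(r.sign_off())"
```

```text
the job is handed in; nothing more can be done
None
```

The oximeter and thermometer are in the kit box with the tape roll, the lid is shut, the hasp is down flat and the job is handed in; the judge's verdict wasn't shown, and I confirmed the lid and hasp by contact force and image brightness rather than by a final picture.

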